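Shut the slide cabinet

TASK

Shut up the microscope-slide cabinet: push every drawer that stands open fully home with your fingertips, then push the raised lid down until it lies shut on the cabinet. Only push, without slamming: do not pull a drawer further out or raise the lid higher, and leave the tubs, the bottle and the calculator where they stand.

Things in the scene. Friction and masses are not known exactly. Their poses are not given: they have to be found in the camera images.
- case: Fixed grey metal microscope-slide cabinet, 172 mm deep (x), 270 mm wide (y), 105 mm high without the lid, on the bench; origin at the centre of its underside; x points from its front (drawer side) to its back, z up. Three equal drawers side by side, 86 mm apart; which place each has varies. A hinged flat lid covers its shallow top well of glass slides.
- drawer_a (a joint): How far this drawer stands out of the cabinet, m: 0 = fully home (front panel then stands 10 mm proud of the cabinet's edge), grows as it is pulled out; stop at 0.12. It stays where it is left.
- drawer_a_front (a point): Centre of the outer face of this drawer's upright steel front panel (82 mm wide, 76 mm high, 10 mm thick; this point is 49 mm above the bench). x points into the cabinet (the way it closes), z up. A small knob (16 mm across, reaching 20 mm out of the face) is 18 mm below this point; above it the face is bare. Moves straight along x; pushing takes about 2 N.
- drawer_b (a joint): How far this drawer stands out of the cabinet, m: 0 = fully home (front panel then stands 10 mm proud of the cabinet's edge), grows as it is pulled out; stop at 0.12. It stays where it is left.
- drawer_b_front (a point): Centre of the outer face of this drawer's upright steel front panel (82 mm wide, 76 mm high, 10 mm thick; this point is 49 mm above the bench). x points into the cabinet (the way it closes), z up. A small knob (16 mm across, reaching 20 mm out of the face) is 18 mm below this point; above it the face is bare. Moves straight along x; pushing takes about 2 N.
- drawer_c (a joint): How far this drawer stands out of the cabinet, m: 0 = fully home (front panel then stands 10 mm proud of the cabinet's edge), grows as it is pulled out; stop at 0.12. It stays where it is left.
- drawer_c_front (a point): Centre of the outer face of this drawer's upright steel front panel (82 mm wide, 76 mm high, 10 mm thick; this point is 49 mm above the bench). x points into the cabinet (the way it closes), z up. A small knob (16 mm across, reaching 20 mm out of the face) is 18 mm below this point; above it the face is bare. Moves straight along x; pushing takes about 2 N.
- lid (a joint): Angle of the lid, rad: 0 = shut, lying flat on the cabinet; it starts raised, leaning back towards upright, at 1.0 to 1.25; at 1.57 it would stand straight up. The stiff hinge holds it at any angle (about 2 N at the free edge moves it).
- lid_edge (a point): Middle of the lid's free edge, on its outer (upper) face. The lid is a 172 x 270 x 5 mm grey metal plate; shut, this point is 110 mm above the bench at the cabinet's front. x lies in the lid from free edge to hinge, z is the outward normal of the outer face. A steel tab 60 mm wide and 4 mm thick sticks 13 mm out past the middle of the edge.
- lid_hinge (a point): Middle of the lid's hinge line, on the lid's outer face (5 mm outward of the hinge axis), at the cabinet's upper back edge; 172 mm from lid_edge. The hinge axis runs along the case's y. Axes turn with the lid as for lid_edge.
- tub_large: Loose ochre specimen tub with lid, 90 mm across, 75 mm high; origin at the centre of its underside. To be left alone.
- tub_small: Loose ochre specimen tub with lid, 66 mm across, 58 mm high; origin at the centre of its underside. To be left alone.
- bottle: Loose amber glass bottle, 48 mm across, 100 mm high, standing behind the cabinet; origin at the centre of its underside. To be left alone.
- calculator: Loose black pocket calculator lying flat, 145 x 85 x 14 mm (long side x); origin at the centre of its underside. To be left alone.

How it is judged:
By the outcome, as a careful person would: the job done as asked, in the order asked, and still so for the second after the job is handed in, with the robot touching nothing.
It also fails if it takes over 64 s, if anything falls off the work surface, if the arm or the gripper's body presses on something with over 40 N, if the wrist force passes 120 N, or if a joint passes its speed limit or range.

ROBOT

A 7-joint arm with a two-finger parallel gripper is mounted at the origin on the work surface. World frame = base frame: x ahead of the robot, y to its left, z up, the work surface at z = 0. Lengths are in m, angles in rad, forces in N, time in s.
With the tool pointing down it reaches from about 0.4 to 0.85 m from the base axis. Payload 4.5 kg.
Tool frame: the origin (TCP) lies on the centre line of the jaws, within the pads' length; the fingertips stand 19 mm ahead of it and the grasp point (between the pads) is the TCP; z points along the fingers, y is the line along which they close (so a half turn about z gives the same grasp; the last joint's range is limited). The gripper opens to 88 mm and grips with 3 to 60 N. Pads are 18 mm wide; open, the fingers measure 123 mm over their backs; the gripper's body (75 mm by 187 mm) begins 45 mm behind the grasp point.
Start: joints at [-1.13, 0.689, -0.195, 1.565, 0.157, 0.902, -0.215], TCP at [0.247, 0.574, 0.22] pointing down, gripper open.
Joint ranges: [-3.01, 3.01], [-0.46, 2.08], [-1.47, 1.51], [0.13, 2.56], [-1, 4.14], [0.04, 2.09], [-2.66, 2.66]. Speed limits (rad/s): [2.57, 2.57, 3.14, 3.14, 3.14, 3.14, 3.14].

INTERFACE

Orientations are given as [roll, pitch, yaw] about the fixed x, y, z axes, in that order (R = Rz(yaw) Ry(pitch) Rx(roll)).
In Python, from bench import robot gives the robot as it stands.
- The arm moves only by the tool jog_arm, never from a script. Its argument "motion" is a list of rows, each a list of 7 numbers: the shift along the tool's x, y, z each as a share of 400 mm, from -1 to 1, then the turn, a rotation vector about the tool's x, y, z each as a share of 2 pi rad, from -1 to 1, then the opening, from 0 (shut) to 1 (fully open). A call has 1 to 5 rows; each row is the pose to reach, as a shift and turn from the pose commanded when the call began, along the tool's axes at that moment, turning the shorter way round; what a row does not reach only later rows make up. A row lasts 1/10 s, in which the tool goes at most 50 mm and 8.59 degrees, less where a joint would pass 70% of its speed; a pose out of reach is approached as far as the arm can. A call with a number of a shift or a turn outside -1 to 1 is refused whole. A call with a gripper value outside its range is refused whole. The fingers move at their own pace and stop on an object; "force" is the grip in N (left out, the last holds). Time passes only in rows, so rows that repeat a pose let the fingers close. It gives the time, the measured TCP pose, the force, the opening and the grip force at its end, in the units of the state.
- robot.sense(): the state, without advancing time (a new reading comes with each control period).
- robot.read_camera(name): name is "scene" or "top" or "wrist"; returns a dict with "pixels" (384x512x3 uint8, red, green, blue), "intrinsics" (3x3 intrinsics, pixels), "dist" ([k1, k2, p1, p2, k3] as OpenCV has them; the pictures are not rectified), "R" (3x3) and "t" (3): a world point X has camera coordinates R X + t; the wrist camera has in their place "hand_eye" (4x4, takes a point from camera to tool coordinates, whose origin is the TCP and whose axes are the flange's). Camera axes: x right, y down, z forward; pixel columns grow to the right and rows downward; lengths in m; the calibration is good to about 2 mm. A picture is of the moment at which its call begins: read the wrist's pose just before it. There is no depth.
- robot.sign_off(): hands the job in; it is judged then, once.
The state is a dict: "time": time; "q": joint angles; "qvel": joint speeds; "tau": joint torques, N m; "position": TCP position; "tool_rot": TCP orientation; "ft_force": force on the tool from outside, world axes, zero at the start; "torque": the same for the moment, N m; "opening": finger opening in m; "gripper_force": force on a finger pad.
Only numpy, scipy, OpenCV 4.12 (cv2) and the standard library are available. Lean on these libraries where they do the work, as an engineer would, in place of code of your own. Each camera call takes 0.05 s, during which the arm holds its last target. There are 200 camera calls.

## Working session

There is one attempt and no reset: what is moved stays moved. The work goes in short steps, Python scripts to look and compute and a tool call to move; the robot and the scene stay as the last step left them, time stands still between calls to the robot, and variables do not carry over. Pictures are saved under pics/ and viewed, at most 10 in all, crops included, and the job is handed in when it is done.

Besides the shell and the picture viewer there is one more tool, called after "Request:" in YAML: its name, and indented under it one key for each argument. jog_arm: Moves the arm, as the interface text tells. Shift numbers are shares of 400 mm and turn numbers shares of 2 pi rad, none past 1 either way. Its arguments: {"type":"object","properties":{"motion":{"type":"array"},"force":{"type":"number"}},"required":["motion"]}

```bash
mkdir -p pics; ls
python3 - <<'E'
from bench import robot
import cv2,numpy as np
s=robot.sense();print(s)
for n in("scene","top"):
    c=robot.read_camera(n);cv2.imwrite(f"pics/{n}0.png",c["pixels"][:,:,::-1])
    np.savez(f"{n}.npz",**c);print(n,c["R"],c["t"],c["intrinsics"],c["dist"])
E
```

```text
pics
{'time': 0.0, 'q': array([-1.13017875,  0.68996366, -0.19450043,  1.5663203 ,  0.15732875,
        0.90249041, -0.21510114]), 'qvel': array([-0.0002259 , -0.00018902, -0.00095623,  0.00176773, -0.00103346,
        0.00160134, -0.00094955]), 'tau': array([-6.42840896e-04, -5.27572560e+01, -1.26681156e+00, -1.53424859e+01,
       -5.25718136e-02,  6.70606431e-03,  1.72090540e-04]), 'position': array([0.24710998, 0.57336903, 0.21952872]), 'tool_rot': array([-3.13981155e+00,  1.60675716e-04,  2.73486294e+00]), 'ft_force': array([0.30521831, 0.71193188, 1.21969618]), 'torque': array([0.03782781, 0.04219766, 0.01721859]), 'gripper_force': 0.0, 'opening': 0.08815501552152749}
scene [[-0.73946872  0.67318852  0.00179403]
 [ 0.37413332  0.41318199 -0.83024388]
 [-0.55965191 -0.61326818 -0.55739742]] [ 0.45823441 -0.12979203  1.75294614] [[415.78946058   0.         251.04980461]
 [  0.         415.78946058 196.66796642]
 [  0.           0.           1.        ]] [-0.15546201  0.          0.          0.          0.        ]
top [[-0.01117366 -0.99990514 -0.00805326]
 [-0.9817369   0.01249955 -0.18983262]
 [ 0.18991527  0.00578505 -0.98178344]] [0.01522671 0.59209747 1.15706884] [[372.23095009   0.         253.87295869]
 [  0.         372.23095009 191.70925575]
 [  0.           0.           1.        ]] [-0.12158211  0.          0.          0.          0.        ]
```

View pics/scene0.png

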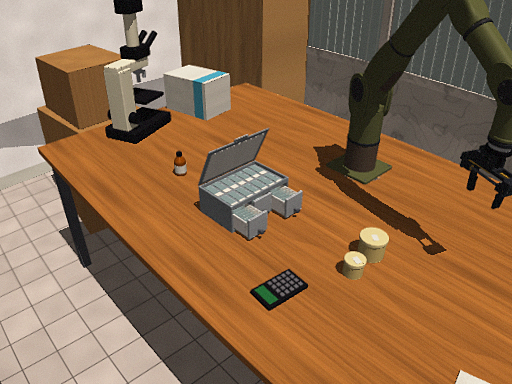

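View pics/top0.png

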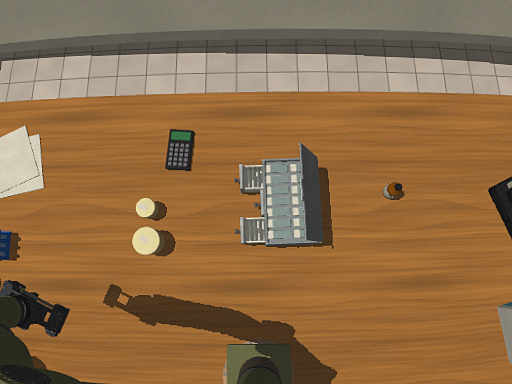

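The scene view shows the cabinet with two drawers out and the lid up. In the top view the case spans columns 262–305 and rows 157–245. The two outer drawers are out on the left (+y) side, with knobs near (237,180) and (237,231), and the middle one is at (258,205). The tubs are at (147,208) and (147,240). I'll enlarge both.

Run:
```python
import cv2
a=cv2.imread("pics/top0.png")[140:255,225:340];cv2.imwrite("pics/t1.png",cv2.resize(a,None,fx=5.2,fy=5.2,interpolation=cv2.INTER_CUBIC))
a=cv2.imread("pics/scene0.png")[125:240,190:310];cv2.imwrite("pics/s1.png",cv2.resize(a,None,fx=5,fy=5,interpolation=cv2.INTER_CUBIC))
```

```text
(no output)
```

View pics/t1.png

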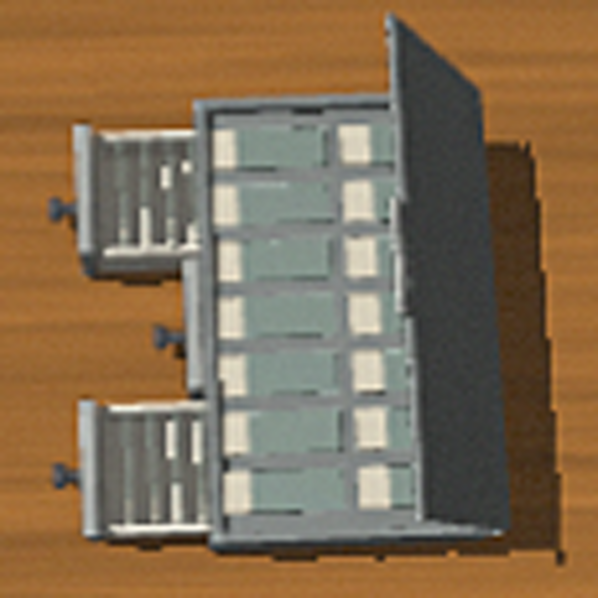

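View pics/s1.png

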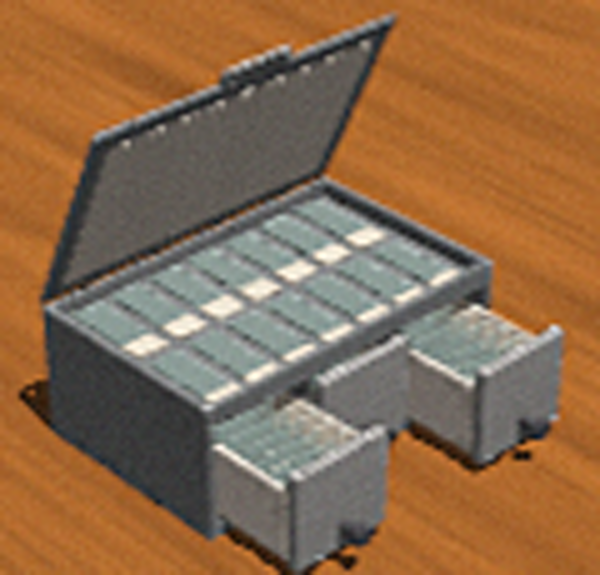

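The crops show both outer drawers well out, the middle drawer's panel close to the case but possibly not home, and the lid up with its tab in mid-edge. I'll turn these pixels into positions.

```bash
cat > h.py <<'E'
import numpy as np,cv2
def ray(n,uv):
    c=np.load(n+".npz");p=cv2.undistortPoints(np.array([[uv]],float),c["intrinsics"],c["dist"])[0,0]
    return -c["R"].T@c["t"],c["R"].T@np.r_[p,1]
def atz(n,uv,z):
    o,d=ray(n,uv);return o+d*(z-o[2])/d[2]
T=lambda u,v,z:atz("top",(225+(u+.5)/5.2-.5,140+(v+.5)/5.2-.5),z)
S=lambda u,v,z:atz("scene",(190+(u+.5)/5-.5,125+(v+.5)/5-.5),z)
E
python3 - <<'E'
from h import *
np.set_printoptions(precision=4,suppress=True)
print("case front T",T(195,103,.105),T(212,548,.105),"S",S(490,265,.105),S(210,410,.105))
print("case back S",S(325,182,.105),S(45,300,.105), "T far-back low",T(510,535,.105))
for n,a,b in(("hiX",(76,127),(88,275)),("mid",(183,262),(192,390)),("loX",(80,403),(85,538))):print(n,T(*a,.087),T(*b,.087))
for n,a,b in(("loX",(483,375),(560,328)),("mid",(318,378),(405,340)),("hiX",(297,475),(385,430))):print(n,S(*a,.087),S(*b,.087))
# lid edge corners by triangulation
def tri(a,b):
    A=[];B=[]
    for o,d in(a,b):
        d=d/np.linalg.norm(d);P=np.eye(3)-np.outer(d,d);A.append(P);B.append(P@o)
    return np.linalg.solve(sum(A),sum(B))
t=lambda u,v:ray("top",(225+u/5.2,140+v/5.2)); s=lambda u,v:ray("scene",(190+u/5,125+v/5))
print("lid",tri(t(390,15),s(95,135)),tri(t(420,520),s(395,17)))
for n,u,h in(("small",(147,208),.058),("large",(147,240),.075)):print(n,atz("top",u,h))
E
```

```text
case front T [ 0.6874 -0.0195  0.105 ] [ 0.4169 -0.0254  0.105 ] S [ 0.4243 -0.0226  0.105 ] [ 0.6859 -0.0195  0.105 ]
case back S [ 0.429  -0.1898  0.105 ] [ 0.6857 -0.1966  0.105 ] T far-back low [ 0.4218 -0.2011  0.105 ]
hiX [0.678  0.0543 0.087 ] [0.5844 0.0473 0.087 ]
mid [ 0.5918 -0.0109  0.087 ] [ 0.5128 -0.0152  0.087 ]
loX [0.5058 0.0525 0.087 ] [0.4246 0.0499 0.087 ]
loX [0.5085 0.0522 0.087 ] [0.427  0.0481 0.087 ]
mid [ 0.5927 -0.0193  0.087 ] [ 0.5173 -0.0132  0.087 ]
hiX [0.6749 0.0509 0.087 ] [0.6008 0.0533 0.087 ]
lid [ 0.6884 -0.1221  0.2618] [ 0.4202 -0.1282  0.2581]
small [0.5422 0.3584 0.058 ]
large [0.4367 0.3494 0.075 ]
```

```bash
cat > go.py <<'E'
import sys,numpy as np
from scipy.spatial.transform import Rotation as Ro
from bench import robot
s=robot.sense();x,y,z,yaw=map(float,sys.argv[1:5])
R=Ro.from_euler("xyz",s["tool_rot"]);G=Ro.from_euler("xyz",[np.pi,0,yaw])
d=R.inv().apply(np.array([x,y,z])-s["position"])
print("at",s["position"].round(4),s["tool_rot"].round(3),"row",(d/.4).round(4),((R.inv()*G).as_rotvec()/2/np.pi).round(4),"rows",max(np.linalg.norm(d)/.05,(R.inv()*G).magnitude()/.15).round(1))
E
python3 go.py .42 .40 .28 2.1; python3 -c "
from h import *
print(atz('top',(393,190),.09))"
```

```text
at [0.2471 0.5734 0.2196] [-3.14   0.     2.735] row [-0.5685 -0.2275 -0.1506] [-2.00e-04  1.00e-04  1.01e-01] rows 5.0
[ 0.58571255 -0.44003999  0.09      ]
```

Request:
jog_arm:
  motion:
    - [-0.57,-0.23,-0.15,0,0,0.1,0]
    - [-0.57,-0.23,-0.15,0,0,0.1,0]
    - [-0.57,-0.23,-0.15,0,0,0.1,0]
    - [-0.57,-0.23,-0.15,0,0,0.1,0]
    - [-0.57,-0.23,-0.15,0,0,0.1,0]

```text
time: 0.6
position: [0.419, 0.3997, 0.2798]
tool_rot: [-3.141, 0.0, 2.103]
ft_force: [0.1, 0.2, -0.1]
opening: 0.0501
gripper_force: 0.0
```

```bash
python3 go.py .638 .13 .28 1.58
```

```text
at [0.419  0.3997 0.2798] [-3.141  0.     2.103] row [-8.588e-01  1.296e-01 -2.000e-04] [-0.0001  0.0001  0.0832] rows 6.9
```

Request:
jog_arm:
  motion:
    - [-0.86,0.13,0,0,0,0.083,0]
    - [-0.86,0.13,0,0,0,0.083,0]
    - [-0.86,0.13,0,0,0,0.083,0]
    - [-0.86,0.13,0,0,0,0.083,0]
    - [-0.86,0.13,0,0,0,0.083,0]

```text
time: 1.1
position: [0.5771, 0.2064, 0.2793]
tool_rot: [-3.141, 0.0, 1.584]
ft_force: [0.5, 0.7, -0.2]
opening: 0.0103
gripper_force: 0.0
```

```bash
python3 go.py .638 .13 .14 1.58
```

```text
at [0.5771 0.2064 0.2793] [-3.141  0.     1.584] row [-0.1928  0.15    0.3481] [-0.0001  0.0001  0.0006] rows 3.4
```

Request:
jog_arm:
  motion:
    - [-0.19,0.15,0.2,0,0,0,0]
    - [-0.19,0.15,0.2,0,0,0,0]
    - [-0.19,0.15,0.4,0,0,0,0]
    - [-0.19,0.15,0.5,0,0,0,0]
    - [-0.19,0.15,0.5,0,0,0,0]

```text
time: 1.6
position: [0.6362, 0.1317, 0.0762]
tool_rot: [-3.138, 0.001, 1.584]
ft_force: [0.0, 0.4, -0.3]
opening: 0.0002
gripper_force: 0.0
```

```bash
python3 - <<'E'
from bench import robot
import cv2
s=robot.sense();print(s["position"],s["opening"],s["ft_force"])
c=robot.read_camera("wrist");cv2.imwrite("pics/w1.png",c["pixels"][:,:,::-1])
E
python3 go.py .638 .065 .079 1.58;python3 go.py .638 -.002 .079 1.58
```

```text
[0.63620931 0.13165541 0.07617899] 0.0002046758990754017 [ 0.04690205  0.40377621 -0.32110826]
at [0.6326 0.1304 0.0704] [-3.129e+00  3.000e-03  1.584e+00] row [-0.1637  0.0112 -0.021 ] [-0.002   0.0005  0.0006] rows 1.3
at [0.6326 0.1304 0.0704] [-3.129e+00  3.000e-03  1.584e+00] row [-0.3312  0.009  -0.0204] [-0.002   0.0005  0.0006] rows 2.7
```

View pics/w1.png

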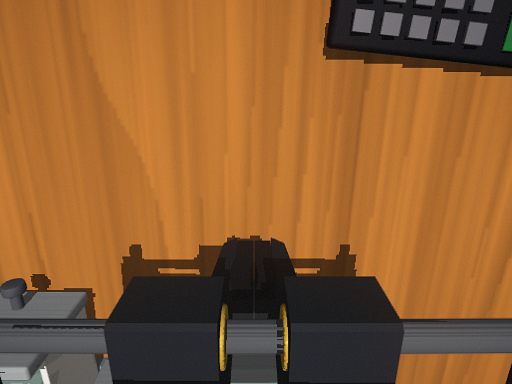

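The wrist view looks away from the case: calculator upper right, the low-x drawer's knob at (12,290), and clear space around the closed fingers.

Request:
jog_arm:
  motion:
    - [-0.08,0,0,0,0,0,0]
    - [-0.12,0,0,0,0,0,0]
    - [-0.14,0,0,0,0,0,0]
    - [-0.16,0,0,0,0,0,0]
    - [-0.175,0,0,0,0,0,0]

```text
time: 2.15
position: [0.639, 0.0633, 0.0805]
tool_rot: [3.14, -0.001, 1.586]
ft_force: [0.2, -0.2, -0.3]
opening: 0.0004
gripper_force: 0.0
```

Request:
jog_arm:
  motion:
    - [-0.015,0,0,0,0,0,0]
    - [-0.03,0,0,0,0,0,0]
    - [-0.045,0,0,0,0,0,0]
    - [-0.06,0,0,0,0,0,0]
    - [-0.075,0,0,0,0,0,0]

```text
time: 2.65
position: [0.639, 0.0325, 0.0795]
tool_rot: [-3.142, -0.0, 1.585]
ft_force: [-0.7, -0.1, 0.2]
opening: 0.0005
gripper_force: 0.0
```

Run:
```python
from bench import robot
import cv2
s=robot.sense();print(s["position"],s["ft_force"],s["torque"])
c=robot.read_camera("top");a=c["pixels"][130:255,215:340,::-1];cv2.imwrite("pics/t2.png",cv2.resize(a,None,fx=4.8,fy=4.8,interpolation=cv2.INTER_CUBIC))
```

```text
[0.63898342 0.03247549 0.07953802] [-0.65650221 -0.06106717  0.22314914] [-0.06676108  0.02345455 -0.04260783]
```

View pics/t2.png

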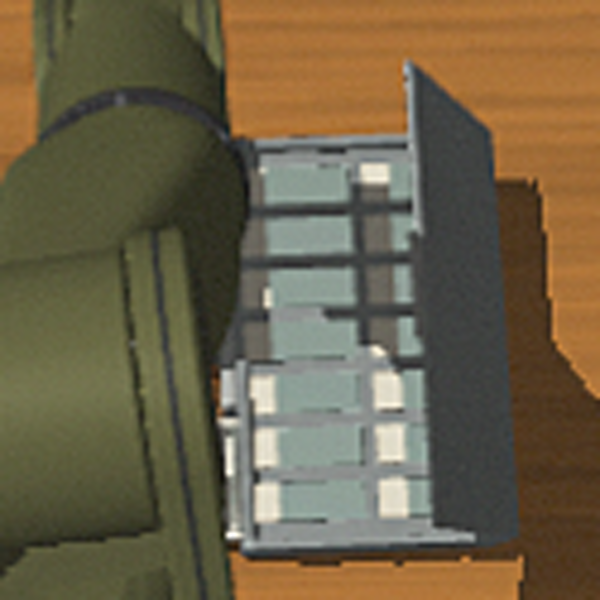

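The top view shows the arm covering the drawers, so I'll try the scene camera.

Run:
```python
from bench import robot
import cv2
c=robot.read_camera("scene");a=c["pixels"][110:245,185:325,::-1];cv2.imwrite("pics/s2.png",cv2.resize(a,None,fx=4.4,fy=4.4,interpolation=cv2.INTER_CUBIC))
```

```text
(no output)
```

View pics/s2.png

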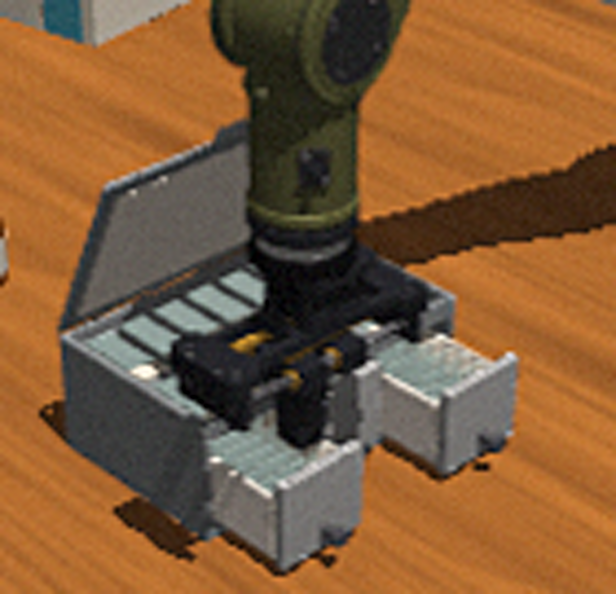

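The scene view shows the closed fingertip at about crop (305,440), apparently over the drawer, with the panel's top edge at (275,485)–(360,445) and the drawer not moved. I'll check this by projection.

```bash
python3 - <<'E'
from h import *
c=np.load("scene.npz")
def pr(X):
    p=cv2.projectPoints(np.array([X],float),cv2.Rodrigues(c["R"])[0],c["t"],c["intrinsics"],c["dist"])[0][0,0]
    return ((p-[185,110]+.5)*4.4).round()
for X in([.639,.0325,.06],[.639,.0325,.08],[.639,.0325,.1],[.639,.0325,.124],[.6,.05,.087],[.6,.05,.011],[.68,.0525,.087],[.68,.0525,.011],[.687,-.02,.105],[.687,-.02,0]):print(X,pr(X))
S2=lambda u,v,z:atz("scene",(185+(u+.5)/4.4-.5,110+(v+.5)/4.4-.5),z)
print(S2(275,485,.087),S2(360,445,.087),S2(275,570,.011))
E
python3 -c "
from bench import robot
print(robot.sense())"
```

```text
[0.639, 0.0325, 0.06] [303. 483.]
[0.639, 0.0325, 0.08] [303. 461.]
[0.639, 0.0325, 0.1] [304. 439.]
[0.639, 0.0325, 0.124] [304. 411.]
[0.6, 0.05, 0.087] [359. 442.]
[0.6, 0.05, 0.011] [357. 524.]
[0.68, 0.0525, 0.087] [280. 488.]
[0.68, 0.0525, 0.011] [280. 571.]
[0.687, -0.02, 0.105] [206. 428.]
[0.687, -0.02, 0] [209. 541.]
[0.68004705 0.047865   0.087     ] [0.6017836  0.05349416 0.087     ] [0.68187919 0.04949096 0.011     ]
{'time': 2.75, 'q': array([-0.14493146,  0.88685638,  0.04388294,  1.63182   , -0.05666332,
        0.6242705 , -0.05872598]), 'qvel': array([-0.01347042,  0.00012766, -0.01360836, -0.00162836, -0.00654756,
        0.00048718, -0.00778818]), 'tau': array([-4.09137793e-01, -5.70349503e+01,  1.84391622e+00, -1.15789488e+01,
       -5.34278608e-02,  7.35715090e-03,  5.55128104e-02]), 'position': array([0.63901393, 0.03118634, 0.07955855]), 'tool_rot': array([-3.14156662e+00,  9.08182937e-04,  1.58326670e+00]), 'ft_force': array([-0.31531297, -0.45429981, -0.27856294]), 'torque': array([-0.06062193,  0.09464563,  0.00332529]), 'gripper_force': 0.0, 'opening': 0.00028577449277093314}
```

Run:
```python
from bench import robot
import cv2,numpy as np
c=robot.read_camera("scene");g=c["pixels"].max(2)
print(robot.sense()["position"])
print("cols",list(range(244,264)))
for v in range(186,226):print(v,g[v,244:264])
w=robot.read_camera("wrist");print(w["hand_eye"].round(4),w["intrinsics"])
```

```text
[0.63898341 0.03213068 0.07956428]
cols [244, 245, 246, 247, 248, 249, 250, 251, 252, 253, 254, 255, 256, 257, 258, 259, 260, 261, 262, 263]
186 [114  92  63  21  19  14  18  41  47  53  42  27  26  24  31  43  51  43
  44  41]
187 [100  40  32   5  23  33  40  46  47  27  24  30  31  42  49  46  38  41
  39  46]
188 [61 39 44 42 45 40 40 36 29 26 28 29 47 46 42 17 27 48 44 41]
189 [ 36  48  46  45  39  37  37  24  30  35  76  78  32  17  26  88 155 119
  33  56]
190 [45 50 43 29 35 29 32 35 62 79 55 49 37 13 22 74 99 97 72 23]
191 [36 32 39 34 31 37 67 86 74 48 40 40 45 39 65 75 67 83 62 20]
192 [33 29 33 29 27 41 61 44 43 40 44 43 46 42 43 55 57 82 70 19]
193 [31 28 19 28 20 15 15 39 42 45 40 38 50 37 24 31 45 62 49 18]
194 [ 25  12  21   9  19  75 137 136  76  37  45  39  25  27  25  26  26  17
  10  21]
195 [ 27  10  18  12  14  66  95 183 173  22  25  30  27  28  22  33  69 108
  89  49]
196 [ 24  21   6  24  69 104  95  88  98  69  26  33  37  30  20  31  80  98
  68  66]
197 [ 58  52  79 107  91  93  75  58  92  64  30  30  25  30  27  43  71  67
  72  71]
198 [ 90 108 108  91
[... 1989 characters left out ...]
17 120 116 124 116 120 119
 115 123]
222 [147 221 205  83  66 100 117 117 116 118 120 118 115 124 117 113 111 119
 120 116]
223 [111 127 135  95  71  99 116 119 118 124 118 117 122 117 112 122 117 120
 114 115]
224 [113 105 115 105  74 104 122 122 120 117 119 118 113 116 117 120 118 119
 117 120]
225 [118 110 127 115  74 105 124 120 116 121 117 113 126 125 118 114 115 118
 116 119]
[[ 6.000e-04 -9.479e-01 -3.185e-01  8.300e-02]
 [ 1.000e+00  3.000e-04  1.000e-03 -3.000e-04]
 [-9.000e-04 -3.185e-01  9.479e-01 -1.649e-01]
 [ 0.000e+00  0.000e+00  0.000e+00  1.000e+00]] [[345.18390158   0.         253.5191372 ]
 [  0.         345.18390158 189.96069957]
 [  0.           0.           1.        ]]
```

Run:
```python
from h import *
from scipy.spatial.transform import Rotation as Ro
from bench import robot
w=robot.read_camera("wrist");H=w["hand_eye"]
print("calc corner top",atz("top",(190,170),.014))
for p,rr in(([.6362,.1317,.0762],[-3.138,.001,1.584]),([.6326,.1304,.0704],[-3.129,.003,1.584])):
    M=np.eye(4);M[:3,:3]=Ro.from_euler("xyz",rr).as_matrix();M[:3,3]=p
    C=M@H
    for uv,z in(((328,48),.014),((12,290),.031),((87,293),.087)):
        q=np.r_[cv2.undistortPoints(np.array([[uv]],float),w["intrinsics"],w["dist"])[0,0],1]
        d=C[:3,:3]@q;o=C[:3,3]
        for dz in(0,.037):print(uv,dz,(o+[0,0,dz]+d*(z-o[2]-dz)/d[2]).round(4))
```

```text
calc corner top [0.67926389 0.22697918 0.014     ]
(328, 48) 0 [0.68   0.2304 0.014 ]
(328, 48) 0.037 [0.6873 0.233  0.014 ]
(12, 290) 0 [0.4635 0.0658 0.031 ]
(12, 290) 0.037 [0.4332 0.0395 0.031 ]
(87, 293) 0 [0.5488 0.1045 0.087 ]
(87, 293) 0.037 [0.5281 0.0779 0.087 ]
(328, 48) 0 [0.6746 0.2286 0.014 ]
(328, 48) 0.037 [0.6815 0.231  0.014 ]
(12, 290) 0 [0.4629 0.0673 0.031 ]
(12, 290) 0.037 [0.432  0.0407 0.031 ]
(87, 293) 0 [0.5482 0.1068 0.087 ]
(87, 293) 0.037 [0.5269 0.08   0.087 ]
```

Run:
```python
from h import *
c=np.load("scene.npz")
def pr(X):
    p=cv2.projectPoints(np.array([X],float),cv2.Rodrigues(c["R"])[0],c["t"],c["intrinsics"],c["dist"])[0][0,0]
    return ((p-[185,110]+.5)*4.4).round()
for z in(.124,.16):
    for x in(.5455,.7325):
        for y in(-.005,.07):print(x,y,z,pr([x,y,z]))
for z in(.06,.097):
    for x in(.6215,.6565):
        for y in(.0235,.0415):print(x,y,z,pr([x,y,z]))
```

```text
0.5455 -0.005 0.124 [361. 343.]
0.5455 0.07 0.124 [433. 384.]
0.7325 -0.005 0.124 [169. 440.]
0.7325 0.07 0.124 [239. 488.]
0.5455 -0.005 0.16 [362. 302.]
0.5455 0.07 0.16 [435. 342.]
0.7325 -0.005 0.16 [167. 397.]
0.7325 0.07 0.16 [238. 444.]
0.6215 0.0235 0.06 [312. 468.]
0.6215 0.0415 0.06 [329. 479.]
0.6565 0.0235 0.06 [277. 487.]
0.6565 0.0415 0.06 [294. 498.]
0.6215 0.0235 0.097 [313. 427.]
0.6215 0.0415 0.097 [330. 438.]
0.6565 0.0235 0.097 [277. 446.]
0.6565 0.0415 0.097 [294. 457.]
```

Both cameras agree that the closed fingertips sit about 40 mm higher than the data sheet implies, so they passed over the panel (no contact force, drawer unmoved). I'll back out above the panel, go lower and use contact force to confirm.

Request:
jog_arm:
  motion:
    - [0,0,-0.05,0,0,0,0]
    - [0.1,0,-0.05,0,0,0,0]
    - [0.17,0,-0.05,0,0,0,0]
    - [0.17,0,0.02,0,0,0,0]
    - [0.17,0,0.09,0,0,0,0]

```text
time: 3.4
position: [0.6388, 0.1038, 0.0438]
tool_rot: [3.139, -0.002, 1.588]
ft_force: [0.2, -0.0, -0.2]
opening: 0.0005
gripper_force: 0.0
```

Request:
jog_arm:
  motion:
    - [-0.02,0,0,0,0,0,0]
    - [-0.04,0,0,0,0,0,0]
    - [-0.06,0,0,0,0,0,0]
    - [-0.08,0,0,0,0,0,0]
    - [-0.1,0,0,0,0,0,0]

```text
time: 3.9
position: [0.6396, 0.0603, 0.0449]
tool_rot: [3.139, -0.001, 1.584]
ft_force: [0.2, 1.6, 1.8]
opening: 0.0001
gripper_force: 1.0
```

Request:
jog_arm:
  motion:
    - [-0.015,0,0,0,0,0,0]
    - [-0.03,0,0,0,0,0,0]
    - [-0.045,0,0,0,0,0,0]
    - [-0.06,0,0,0,0,0,0]

```text
time: 4.3
position: [0.6392, 0.0368, 0.0437]
tool_rot: [3.141, -0.001, 1.585]
ft_force: [1.0, 2.2, 0.7]
opening: 0.0003
gripper_force: 0.9
```

Contact at about 2 N, so the drawer is moving.

Request:
jog_arm:
  motion:
    - [-0.015,0,0,0,0,0,0]
    - [-0.03,0,0,0,0,0,0]
    - [-0.045,0,0,0,0,0,0]
    - [-0.06,0,0,0,0,0,0]
    - [-0.07,0,0,0,0,0,0]

```text
time: 4.8
position: [0.6392, 0.0079, 0.0435]
tool_rot: [-3.141, 0.0, 1.584]
ft_force: [0.8, 1.5, -0.4]
opening: 0.0006
gripper_force: 0.8
```

Request:
jog_arm:
  motion:
    - [-0.005,0,0,0,0,0,0]
    - [-0.01,0,0,0,0,0,0]
    - [-0.015,0,0,0,0,0,0]

```text
time: 5.1
position: [0.6392, 0.0031, 0.0435]
tool_rot: [-3.141, -0.0, 1.585]
ft_force: [0.9, 2.0, -0.0]
opening: 0.0008
gripper_force: 0.8
```

Request:
jog_arm:
  motion:
    - [-0.005,0,0,0,0,0,0]
    - [-0.01,0,0,0,0,0,0]
    - [-0.015,0,0,0,0,0,0]

```text
time: 5.4
position: [0.6393, 0.0002, 0.0435]
tool_rot: [-3.141, -0.004, 1.587]
ft_force: [0.5, 8.5, 0.9]
opening: 0.0006
gripper_force: 4.6
```

Request:
jog_arm:
  motion:
    - [-0.004,0,0,0,0,0,0]
    - [-0.008,0,0,0,0,0,0]

```text
time: 5.6
position: [0.6393, 0.0003, 0.0435]
tool_rot: [-3.141, -0.008, 1.589]
ft_force: [-0.2, 13.1, 1.1]
opening: 0.0006
gripper_force: 6.6
```

Stopped firmly at home (13 N). Back off and go to the low-x drawer.

Request:
jog_arm:
  motion:
    - [0.12,0,0,0,0,0,0]
    - [0.24,0,0,0,0,0,0]
    - [0.29,-0.1,0,0,0,0,0]
    - [0.29,-0.22,0,0,0,0,0]
    - [0.29,-0.33,0,0,0,0,0]

```text
time: 6.1
position: [0.5034, 0.1078, 0.0437]
tool_rot: [-3.141, 0.001, 1.587]
ft_force: [-0.0, -0.7, -0.3]
opening: 0.0006
gripper_force: 0.0
```

Request:
jog_arm:
  motion:
    - [0,-0.1,0,0,0,0,0]
    - [-0.03,-0.1,0,0,0,0,0]
    - [-0.06,-0.1,0,0,0,0,0]
    - [-0.08,-0.1,0,0,0,0,0]
    - [-0.1,-0.1,0,0,0,0,0]

```text
time: 6.6
position: [0.4682, 0.0658, 0.0436]
tool_rot: [3.14, 0.0, 1.583]
ft_force: [0.1, 0.5, 0.2]
opening: 0.0006
gripper_force: 0.0
```

Request:
jog_arm:
  motion:
    - [-0.015,0,0,0,0,0,0]
    - [-0.03,0,0,0,0,0,0]
    - [-0.045,0,0,0,0,0,0]
    - [-0.06,0,0,0,0,0,0]
    - [-0.075,0,0,0,0,0,0]

```text
time: 7.1
position: [0.4672, 0.0371, 0.0436]
tool_rot: [3.141, -0.0, 1.586]
ft_force: [1.1, 1.9, -0.2]
opening: 0.0007
gripper_force: 0.9
```

Request:
jog_arm:
  motion:
    - [-0.015,0,0,0,0,0,0]
    - [-0.03,0,0,0,0,0,0]
    - [-0.045,0,0,0,0,0,0]
    - [-0.055,0,0,0,0,0,0]
    - [-0.065,0,0,0,0,0,0]

```text
time: 7.6
position: [0.4672, 0.0108, 0.0436]
tool_rot: [-3.141, -0.0, 1.585]
ft_force: [0.6, 2.5, 1.2]
opening: 0.0006
gripper_force: 0.9
```

Request:
jog_arm:
  motion:
    - [-0.005,0,0,0,0,0,0]
    - [-0.01,0,0,0,0,0,0]
    - [-0.015,0,0,0,0,0,0]
    - [-0.02,0,0,0,0,0,0]

```text
time: 8.0
position: [0.4673, 0.0032, 0.0436]
tool_rot: [-3.141, -0.0, 1.585]
ft_force: [1.1, 1.0, 0.6]
opening: 0.0008
gripper_force: 0.8
```

Request:
jog_arm:
  motion:
    - [-0.005,0,0,0,0,0,0]
    - [-0.01,0,0,0,0,0,0]
    - [-0.015,0,0,0,0,0,0]

```text
time: 8.3
position: [0.4674, -0.0029, 0.0436]
tool_rot: [-3.142, -0.0, 1.585]
ft_force: [1.0, 1.7, 1.6]
opening: 0.0
gripper_force: 0.8
```

Request:
jog_arm:
  motion:
    - [-0.004,0,0,0,0,0,0]
    - [-0.008,0,0,0,0,0,0]

```text
time: 8.5
position: [0.4674, -0.0039, 0.0436]
tool_rot: [-3.142, -0.003, 1.588]
ft_force: [-0.1, 9.5, 1.5]
opening: 0.0005
gripper_force: 4.8
```

Home at −0.0039, as expected. Next I'll probe the middle drawer, which should be home at about y = −0.002.

Request:
jog_arm:
  motion:
    - [0.1,0,0,0,0,0,0]
    - [0.1,0.1,0,0,0,0,0]
    - [0.1,0.21,0,0,0,0,0]
    - [0.06,0.21,0,0,0,0,0]
    - [0.05,0.21,0,0,0,0,0]

```text
time: 9.0
position: [0.5513, 0.0123, 0.0433]
tool_rot: [-3.141, 0.002, 1.582]
ft_force: [-0.4, -1.0, -0.1]
opening: 0.0003
gripper_force: 0.0
```

Request:
jog_arm:
  motion:
    - [-0.01,0,0,0,0,0,0]
    - [-0.015,0,0,0,0,0,0]
    - [-0.02,0,0,0,0,0,0]
    - [-0.025,0,0,0,0,0,0]

```text
time: 9.4
position: [0.5508, 0.0055, 0.0436]
tool_rot: [-3.141, -0.0, 1.586]
ft_force: [0.6, 0.1, 0.3]
opening: 0.0003
gripper_force: 0.0
```

Request:
jog_arm:
  motion:
    - [-0.005,0,0,0,0,0,0]
    - [-0.01,0,0,0,0,0,0]
    - [-0.015,0,0,0,0,0,0]

```text
time: 9.7
position: [0.5514, -0.0009, 0.0436]
tool_rot: [-3.142, -0.0, 1.585]
ft_force: [0.8, 0.1, 0.8]
opening: 0.0005
gripper_force: 0.0
```

Request:
jog_arm:
  motion:
    - [-0.004,0,0,0,0,0,0]
    - [-0.008,0,0,0,0,0,0]

```text
time: 9.9
position: [0.5514, -0.0019, 0.0436]
tool_rot: [-3.142, -0.003, 1.587]
ft_force: [-0.8, 6.8, 2.5]
opening: 0.0003
gripper_force: 3.5
```

Request:
jog_arm:
  motion:
    - [0.12,0,0,0,0,0,0]
    - [0.24,0,0,0,0,0,0]
    - [0.24,0,-0.12,0,0,0,0]
    - [0.24,0,-0.24,0,0,0,0]
    - [0.24,0,-0.36,0,0,0,0]

```text
time: 10.4
position: [0.5496, 0.092, 0.1888]
tool_rot: [-3.14, 0.001, 1.586]
ft_force: [0.5, 0.2, 0.2]
opening: 0.0003
gripper_force: 0.0
```

```bash
python3 go.py .555 .09 .36 1.585;python3 go.py .555 -.17 .36 1.585
```

```text
at [0.5496 0.092  0.1888] [-3.140e+00  1.000e-03  1.586e+00] row [-0.0056  0.0129 -0.428 ] [-0.0002  0.0001  0.0001] rows 3.4
at [0.5496 0.092  0.1888] [-3.140e+00  1.000e-03  1.586e+00] row [-0.6556  0.0031 -0.4275] [-0.0002  0.0001  0.0001] rows 6.3
```

All three drawers are home. Now up and over the lid to reach its back face.

Request:
jog_arm:
  motion:
    - [0,0.013,-0.12,0,0,0,0]
    - [0,0.013,-0.24,0,0,0,0]
    - [0,0.013,-0.36,0,0,0,0]
    - [-0.06,0.013,-0.43,0,0,0,0]
    - [-0.18,0.013,-0.43,0,0,0,0]

```text
time: 10.9
position: [0.559, 0.0237, 0.3641]
tool_rot: [3.132, -0.004, 1.593]
ft_force: [0.3, -0.7, 0.0]
opening: 0.0006
gripper_force: 0.0
```

Request:
jog_arm:
  motion:
    - [-0.12,0,0,0,0,0,0]
    - [-0.24,0,0,0,0,0,0]
    - [-0.36,0,0,0,0,0,0]
    - [-0.48,0,0,0,0,0,0]
    - [-0.52,0,0,0,0,0,0]

```text
time: 11.4
position: [0.5574, -0.1953, 0.3595]
tool_rot: [-3.14, 0.004, 1.576]
ft_force: [0.2, -0.3, -0.6]
opening: 0.0003
gripper_force: 0.0
```

```bash
python3 - <<'E'
from bench import robot
import cv2
c=robot.read_camera("scene");a=c["pixels"][90:230,185:330,::-1];cv2.imwrite("pics/s3.png",cv2.resize(a,None,fx=4.2,fy=4.2,interpolation=cv2.INTER_CUBIC))
E
python3 go.py .555 -.185 .215 1.585
```

```text
at [ 0.5575 -0.1957  0.3594] [-3.14   0.005  1.575] row [ 0.0284 -0.0058  0.3608] [-0.0002  0.0007 -0.0016] rows 2.9
```

View pics/s3.png

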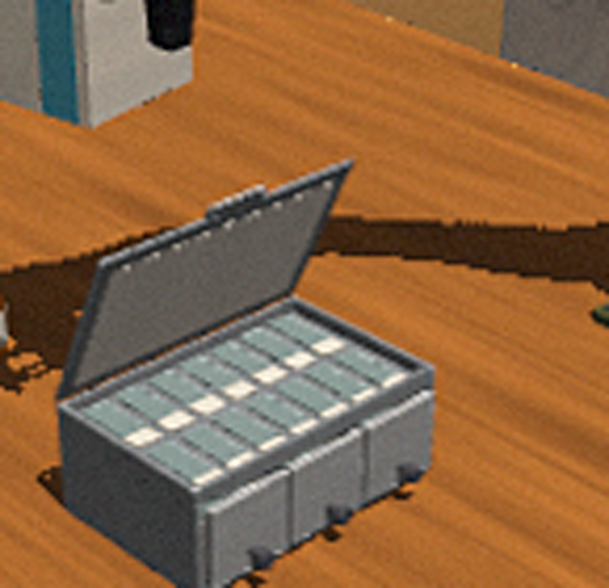

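The scene shows all three drawer fronts flush and the lid still up, with nothing in the way. I'll descend behind the lid.

Request:
jog_arm:
  motion:
    - [0,0,0.12,0,0,0,0]
    - [0,0,0.24,0,0,0,0]
    - [0,0,0.33,0,0,0,0]
    - [0,0,0.36,0,0,0,0]
    - [0.01,0,0.36,0,0,0,0]

```text
time: 11.95
position: [0.5585, -0.1829, 0.2144]
tool_rot: [-3.139, -0.001, 1.585]
ft_force: [0.6, 0.2, -0.8]
opening: 0.0006
gripper_force: 0.0
```

Request:
jog_arm:
  motion:
    - [0.015,0,0,0,0,0,0]
    - [0.03,0,0,0,0,0,0]
    - [0.045,0,0,0,0,0,0]
    - [0.06,0,0,0,0,0,0]
    - [0.075,0,0,0,0,0,0]

```text
time: 12.45
position: [0.5591, -0.1533, 0.2162]
tool_rot: [3.141, 0.0, 1.585]
ft_force: [0.4, -0.3, 0.2]
opening: 0.0006
gripper_force: 0.0
```

Request:
jog_arm:
  motion:
    - [0.01,0,0,0,0,0,0]
    - [0.02,0,0,0,0,0,0]
    - [0.03,0,0,0,0,0,0]

```text
time: 12.75
position: [0.5586, -0.1426, 0.2156]
tool_rot: [3.142, 0.001, 1.584]
ft_force: [-0.1, -2.3, -0.6]
opening: 0.0006
gripper_force: 0.8
```

Request:
jog_arm:
  motion:
    - [0.029,0,0.012,0,0,0,0]
    - [0.057,0,0.031,0,0,0,0]
    - [0.085,0,0.052,0,0,0,0]
    - [0.114,0,0.077,0,0,0,0]

```text
time: 13.15
position: [0.5579, -0.0948, 0.1839]
tool_rot: [-3.141, -0.0, 1.586]
ft_force: [0.6, -1.9, 0.0]
opening: 0.0001
gripper_force: 0.7
```

Request:
jog_arm:
  motion:
    - [0.023,0,0.027,0,0,0,0]
    - [0.046,0,0.056,0,0,0,0]
    - [0.064,0,0.088,0,0,0,0]
    - [0.08,0,0.12,0,0,0,0]

```text
time: 13.55
position: [0.5574, -0.0632, 0.1356]
tool_rot: [-3.141, -0.0, 1.585]
ft_force: [1.0, -1.2, 0.3]
opening: 0.0004
gripper_force: 0.5
```

Request:
jog_arm:
  motion:
    - [0.009,0,0.026,0,0,0,0]
    - [0.017,0,0.052,0,0,0,0]
    - [0.02,0,0.068,0,0,0,0]
    - [0.023,0,0.084,0,0,0,0]
    - [0.025,0,0.1,0,0,0,0]

```text
time: 14.05
position: [0.5573, -0.0543, 0.0964]
tool_rot: [-3.141, -0.0, 1.585]
ft_force: [-1.8, 0.6, 0.4]
opening: 0.0007
gripper_force: 0.5
```

Request:
jog_arm:
  motion:
    - [0,0,0.006,0,0,0,0]
    - [0,0,0.012,0,0,0,0]
    - [0,0,0.018,0,0,0,0]

```text
time: 14.35
position: [0.5575, -0.0543, 0.0921]
tool_rot: [3.141, -0.001, 1.585]
ft_force: [-9.7, 3.0, 43.2]
opening: 0.0003
gripper_force: 21.3
```

Request:
jog_arm:
  motion:
    - [0,0,0.005,0,0,0,0]
    - [0,0,0.01,0,0,0,0]

```text
time: 14.55
position: [0.5575, -0.0543, 0.0918]
tool_rot: [3.139, -0.001, 1.584]
ft_force: [-16.2, 3.7, 70.2]
opening: 0.0005
gripper_force: 35.6
```

The force rose fast: the lid is on something solid, presumably shut. I'll retreat and check.

Request:
jog_arm:
  motion:
    - [0,0,-0.03,0,0,0,0]
    - [0,0,-0.12,0,0,0,0]
    - [0,0,-0.24,0,0,0,0]
    - [0,0,-0.36,0,0,0,0]
    - [0,0,-0.48,0,0,0,0]

```text
time: 15.05
position: [0.5572, -0.0546, 0.2798]
tool_rot: [3.141, 0.0, 1.585]
ft_force: [0.7, 0.3, 0.6]
opening: 0.0006
gripper_force: 0.0
```

Run:
```python
from bench import robot
import cv2
c=robot.read_camera("scene");a=c["pixels"][130:290,150:370,::-1];cv2.imwrite("pics/s4.png",cv2.resize(a,None,fx=3.6,fy=3.6,interpolation=cv2.INTER_CUBIC))
```

```text
(no output)
```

View pics/s4.png

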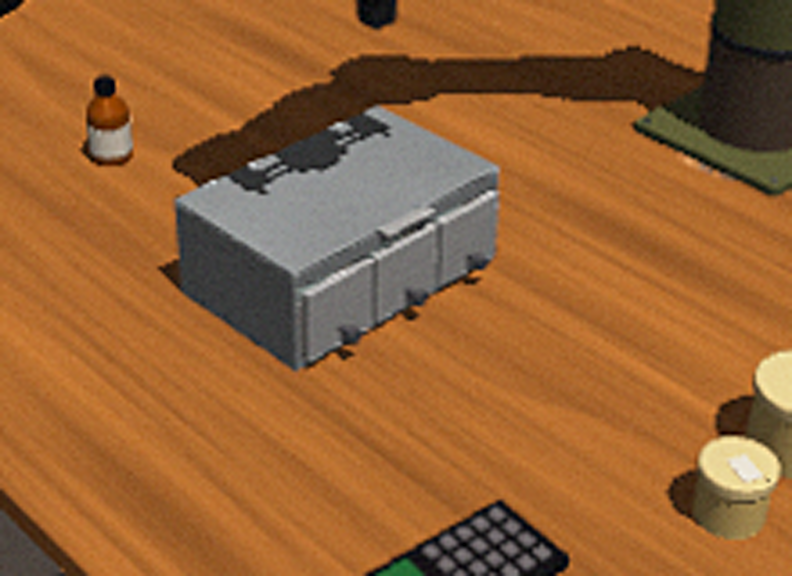

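The picture shows the lid lying flat, all three drawer fronts home, and the bottle, tubs and calculator in place. The gripper is clear above, so I'm handing in.

```bash
python3 -c "
from bench import robot
print(robot.sign_off())"
```

```text
the job is handed in; nothing more can be done
None
```

The job is handed in: both open drawers are pushed home (the middle one already was), then the lid was lowered flat; the fingertips pressed on the shut lid with about 70 N at the end, under the 120 N wrist limit, and the tubs, bottle and calculator were not touched.

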